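# Take a pressure reading off the taller vessel with the push-on gauge

## Robot

A 6-joint arm with a two-finger parallel gripper is mounted at the origin on a cart in front of the work surface, level with it; the furniture and walls round the work are solid. World frame = base frame: x ahead of the robot, y to its left, z up, the work surface at z = 0. Lengths are in m, angles in rad, forces in N, time in s.
With the tool pointing down it reaches from about 0.375 to 0.975 m from the base axis. Payload 3.8 kg.
Tool frame: the origin (TCP) lies midway between the tips of the shut fingers; the grasp point (between the pads) lies 19 mm behind it; z points along the fingers, y is the line along which they close (so a half turn about z gives the same grasp; the last joint's range is limited). The gripper opens to 85 mm and grips with 20 to 120 N. Pads are 22 mm wide; open, the fingers measure 114 mm over their backs; the gripper's body (76 mm by 85 mm) begins 54 mm behind the grasp point. The pads swing forward as they close: fully open they stand 13 mm farther back than shut.
Start: joints at [-1.352, 0.264, 1.604, -0, 1.274, -0.037], TCP at [0.171, -0.653, 0.231] pointing down, gripper open.
Joint ranges: [-2.63, 2.63], [-0.94, 2.18], [0.31, 2.57], [-1.31, 4.45], [0, 2.66], [-2.55, 2.55]. Speed limits (rad/s): [2.57, 2.57, 3.14, 3.14, 3.14, 3.14].

## Interface

Orientations are given as a rotation vector (axis times angle).
In Python, from workcell import status, read_camera, workorder, masks_of gives the robot as it stands.
- The arm moves only by the tool drive_tool, never from a script. Its argument "rows" is a list of rows, each a list of 7 numbers: the turn, a rotation vector about the tool's x, y, z in degrees, then the shift along the tool's x, y, z in m, then the opening, from 0 (shut) to 1 (fully open). In form: [[ax, ay, az, tx, ty, tz, claw], ...]. A call has 1 to 8 rows; each row shifts and turns the commanded pose from where the row before left it, along the tool's axes as they then stand; what a row does not reach is not made up. A row lasts 1/12 s, in which the tool goes at most 41.7 mm and 7.16 degrees, less where a joint would pass 70% of its speed; a pose out of reach is approached as far as the arm can. A call is refused whole if a number of a shift passes 0.0417 or a number of a turn 7.16, either way. A call with a gripper value outside its range is refused whole. The fingers move at their own pace and stop on an object; "force" is the grip in N (left out, the last holds). Time passes only in rows, so rows that do not move let the fingers close. It gives the time, the measured TCP pose, the force, the opening and the grip force at its end, in the units of the state.
- status.read_state(): the state, without advancing time (a new reading comes with each control period).
- read_camera(name): name is "side" or "top"; returns a dict with "color" (420x560x3 uint8, red, green, blue), "intrinsics" (3x3 intrinsics, pixels), "D" ([k1, k2, p1, p2, k3] as OpenCV has them; the pictures are not rectified), "world_from_camera" (4x4, takes a point from camera to world coordinates). Camera axes: x right, y up, looking along -z (the intrinsics and any distortion apply to the point x, -y, -z); pixel columns grow to the right and rows downward; lengths in m; the calibration is good to about 2 mm. A picture is of the moment at which its call begins. There is no depth.
- workorder.finish_job(): hands the job in; it is judged then, once.
Trained networks look in a picture, given as the dict that the camera call returned (one of the last four; its "shot" number tells which), for a name from the list of things; names that differ only in an ending like _2 or _b are one class to them, and where a whole thing is asked for, a point or a joint stands for the part that bears it (a point fixed in the world has none). Each returns a list of dicts, best first, with "score" (0 to 1); they miss things now and then, are a little off and sometimes report something else, mostly with a low value. They report only what shows in the picture. A call takes as long as a camera call. They do not tell look-alikes from the thing itself.
- masks_of(picture, name): "mask" (420x560 bool, what is visible of it) and "bbox" ([left, top, right, bottom] in pixels, round what is visible of it).
The state is a dict: "time": time; "q": joint angles; "joint_vel": joint speeds; "joint_torque": joint torques, N m; "tool_pos": TCP position; "tcp_rot": TCP orientation; "wrist_force": force on the tool from outside, world axes, zero at the start; "torque": the same for the moment, N m; "width": opening from 0.0 (shut) to 1.0 (fully open); "grip_force": force on a finger pad.
Only numpy, scipy, OpenCV 4.12 (cv2) and the standard library are available. Lean on these libraries where they do the work, as an engineer would, in place of code of your own. Each camera call takes 0.05 s, during which the arm holds its last target. There are 200 camera calls.

## Task

Take the push-on pressure gauge out of its stand, set it over the valve stem of the taller of the two pressure vessels and press it straight down, gently, to a steady push of about 20 newtons, never over 25, held for a good second so that the pressure drives the reading rod out of the gauge's top. Then lift it off and put it back in its stand, upright, flange fully home and the rod still standing out, and let go. Do not press on the squat vessel or shift the jar, the box and the timer.

Things in the scene. Friction and masses are not known exactly. Their poses are not given: they have to be found in the camera images.
- gauge: Push-on gauge, bare aluminium, 86 mm tall, 190 g, loose, round, upright in the stand. Origin: centre of the open mouth at its bottom; z its axis, up. Chuck 26 mm diameter from z=0 to 46 mm, flange 41 mm diameter from 46 to 52 mm, ribbed grip neck 18 mm diameter from 52 to 86 mm. In the stand its origin is 4 mm above the bench.
- gauge_neck (a point): On the gauge's axis, 21 mm above the flange's top face (z=73 mm in the gauge's frame), where to grip the neck: fingertips just above the flange, which they can push on. The rod comes out of the neck's top, 13 mm above this point: its end is 16 mm above it, up to 13.5 mm more with the rod out.
- gauge_seal_point (a point): Centre of the underside of the rubber seal ring, 18 mm up the chuck's bore (bore 18 mm diameter), fixed to the gauge. The ring is sprung, 4500 N/m, 8 mm travel. In its middle is the piston's foot, 6 mm diameter, sprung 1000 N/m, 13 mm travel, its end 14 mm below the seal, 4 mm above the mouth.
- rod (a joint): How far the reading rod stands out beyond its start (m): 0 = in. The piston pushes it out when the gauge is pressed on a stem; friction (0.5 N) keeps it at the reading afterwards. It reads about 4.5 to 10 mm once the gauge is sealed.
- tall_vessel: The taller of two round bare-steel pressure vessels with bolted lids, fixed to the bench: 58 mm diameter (70 at the lid, 74 at the foot), 110 mm to the lid's top. Origin: centre of its foot, on the bench; z up. A hollow brass valve stem stands upright on the lid's centre: 16 mm outside diameter, its top 2 mm chamfered to 13.6 mm, bore 12 mm.
- tall_vessel_lid (a point): Centre of the top of the taller vessel's lid. The stem's rim is 29 to 49 mm above it, not known better. In it a 6 mm pin, end 1 mm below the rim, is held up by the hidden pressure, 5 to 11 N. Gauge mouth 5 mm below the rim: piston meets pin, push grows 1 N/mm, then the pin yields at constant force; mouth 18 mm below: seal meets rim, push grows 4.5 N/mm. Rubbing adds 0-2 N.
- squat_vessel: The shorter, wider vessel, fixed, same make: 80 mm diameter (92 at the lid, 96 at the foot), 60 mm to the lid's top, with the same kind of stem (rim 29 to 49 mm above the lid). Origin: centre of its foot. Its valve is to be left alone.
- stand: Fixed grey plastic stand: block 64 x 64 x 50 mm on a foot 88 x 88 x 6 mm, with a vertical through hole of 30 mm diameter, chamfered, in its middle. Origin: centre of its underside; z up. The gauge hangs in the hole by its flange.
- stand_top (a point): Centre of the hole's mouth in the top face of the stand, 50 mm above the bench.
- sample_jar: Bystander: closed jar, 57 mm diameter, 65 mm tall, loose. Origin: centre of underside.
- cuvette_box: Bystander: closed carton 74 x 110 x 45 mm, loose. Origin: centre of underside.
- timer: Bystander: small bench timer 66 x 64 x 18 mm, loose. Origin: centre of underside.
Not all that is in view belongs to the job. Of the things shaped like the gauge, the aluminium one is meant.

How it is judged:
By the outcome, as a careful person would: the job done as asked, in the order asked, and still so for the second after the job is handed in, with the robot touching nothing.
It also fails if it takes over 64 s, if anything falls off the work surface, if the arm or the gripper's body presses on something with over 40 N, if the wrist force passes 120 N, or if a joint passes its speed limit or range.

## Working session

There is one attempt and no reset: what is moved stays moved. The work goes in short steps, Python scripts to look and compute and a tool call to move; the robot and the scene stay as the last step left them, time stands still between calls to the robot, and variables do not carry over. Pictures are saved under pics/ and viewed, at most 10 in all, crops included, and the job is handed in when it is done.

Besides the shell and the picture viewer there is one more tool, called after "Emit:" as name([rows], argument=value, ...), one row to a line, values as JSON. drive_tool: Moves the arm, as the interface text tells. Its arguments: {"type":"object","properties":{"rows":{"type":"array"},"force":{"type":"number"}},"required":["rows"]}

```bash
mkdir -p pics
cat > h.py <<'E'
import numpy as np, cv2
from workcell import status, read_camera, workorder, masks_of
def ray(p,uv):
    u=cv2.undistortPoints(np.array([[uv]],float),np.array(p["intrinsics"]),np.array(p["D"],float))[0,0]
    T=np.array(p["world_from_camera"]); d=T[:3,:3]@np.array([u[0],-u[1],-1.0]); return T[:3,3],d/np.linalg.norm(d)
def onz(p,uv,z):
    o,d=ray(p,uv); return o+d*(z-o[2])/d[2]
def proj(p,X):
    T=np.linalg.inv(np.array(p["world_from_camera"])); c=T[:3,:3]@np.array(X,float)+T[:3,3]
    q=np.array([[c[0],-c[1],-c[2]]])
    return cv2.projectPoints(q,np.zeros(3),np.zeros(3),np.array(p["intrinsics"]),np.array(p["D"],float))[0][0,0]
E
python3 - <<'E'
from h import *
s=status.read_state(); print(s)
for c in("top","side"):
    p=read_camera(c); cv2.imwrite(f"pics/{c}0.png",p["color"][:,:,::-1])
    print(c,np.round(p["world_from_camera"],3).tolist(),np.round(p["intrinsics"],1).tolist())
    for n in("gauge","tall_vessel","squat_vessel","stand","sample_jar","cuvette_box","timer"):
        for m in masks_of(p,n): print(n,round(m["score"],2),np.round(m["bbox"]).tolist(),np.argwhere(m["mask"]).mean(0)[::-1].round(1))
E
```

```text
{'time': 0.0, 'q': array([-1.35192612e+00,  2.64761955e-01,  1.60537591e+00,  1.65543810e-05,
        1.27370209e+00, -3.69158985e-02]), 'joint_vel': array([ 0.00117401, -0.00013307, -0.00123976,  0.0008473 ,  0.0001932 ,
       -0.00069964]), 'joint_torque': array([ 1.73534219e-03, -5.15111089e+01, -3.67312753e+01, -1.75572318e-04,
        1.28979731e-02, -2.00419743e-05]), 'tool_pos': array([ 0.17061304, -0.65232484,  0.22995507]), 'tcp_rot': array([-3.11371452e+00, -4.00400247e-01,  2.95747974e-04]), 'wrist_force': array([-0.04096655, -0.88641288,  1.09585895]), 'torque': array([0.02178607, 0.04325283, 0.02023908]), 'grip_force': 0.0, 'width': 0.995057318039483}
top [[0.0, 0.996, -0.088, 0.388], [-1.0, -0.0, -0.006, 0.019], [-0.006, 0.088, 0.996, 1.515], [0.0, 0.0, 0.0, 1.0]] [[514.5, 0.0, 273.9], [0.0, 514.5, 207.6], [0.0, 0.0, 1.0]]
gauge 0.75 [233.0, 221.0, 244.0, 233.0] [238.1 227.6]
gauge 0.67 [336.0, 241.0, 351.0, 252.0] [342.9 246.1]
gauge 0.51 [140.0, 164.0, 150.0, 174.0] [143.9 169.3]
gauge 0.44 [275.0, 208.0, 288.0, 225.0] [280.6 216.6]
tall_vessel 0.76 [375.0, 187.0, 41
[... 413 characters left out ...]
2, -0.53, 0.668, 0.925], [0.022, 0.775, 0.632, 0.934], [0.0, 0.0, 0.0, 1.0]] [[516.3, 0.0, 280.9], [0.0, 516.3, 212.0], [0.0, 0.0, 1.0]]
gauge 0.78 [144.0, 283.0, 160.0, 311.0] [152.4 298.2]
gauge 0.74 [344.0, 187.0, 360.0, 214.0] [350.5 200.9]
gauge 0.66 [284.0, 213.0, 300.0, 242.0] [292.8 225. ]
gauge 0.57 [274.0, 240.0, 288.0, 258.0] [279.4 248.9]
squat_vessel 0.65 [286.0, 175.0, 325.0, 211.0] [302.5 194.5]
stand 0.64 [261.0, 247.0, 296.0, 285.0] [279.8 265.6]
sample_jar 0.88 [231.0, 203.0, 250.0, 235.0] [241.  219.4]
cuvette_box 0.68 [257.0, 155.0, 286.0, 187.0] [271.7 170.8]
cuvette_box 0.56 [317.0, 130.0, 343.0, 182.0] [330.7 158.9]
timer 0.86 [322.0, 220.0, 351.0, 248.0] [335.8 234.5]
```

View enlarged.

Run:
```python
import cv2
a=cv2.imread("pics/top0.png")[110:290,190:450]; b=cv2.imread("pics/side0.png")[110:330,130:390]
cv2.imwrite("pics/a.png",cv2.resize(a,None,fx=3,fy=3,interpolation=cv2.INTER_CUBIC));cv2.imwrite("pics/b.png",cv2.resize(b,None,fx=2.7,fy=2.7,interpolation=cv2.INTER_CUBIC))
```

```text
(no output)
```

View pics/a.png

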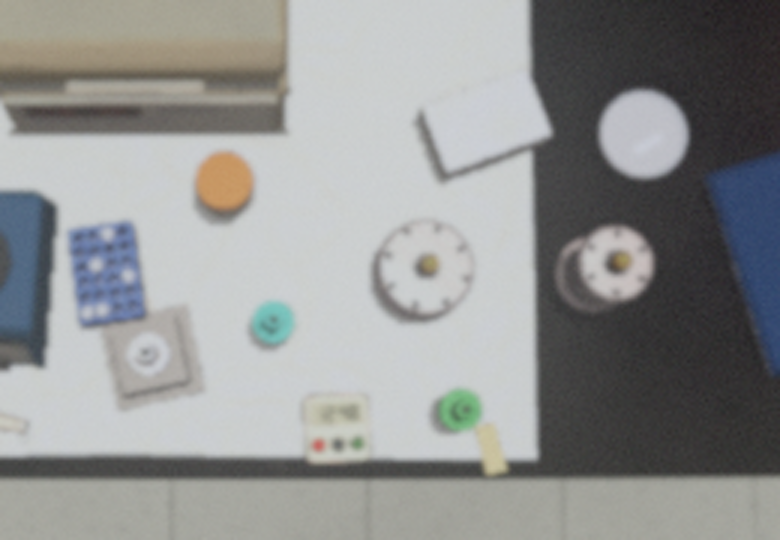

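View pics/b.png

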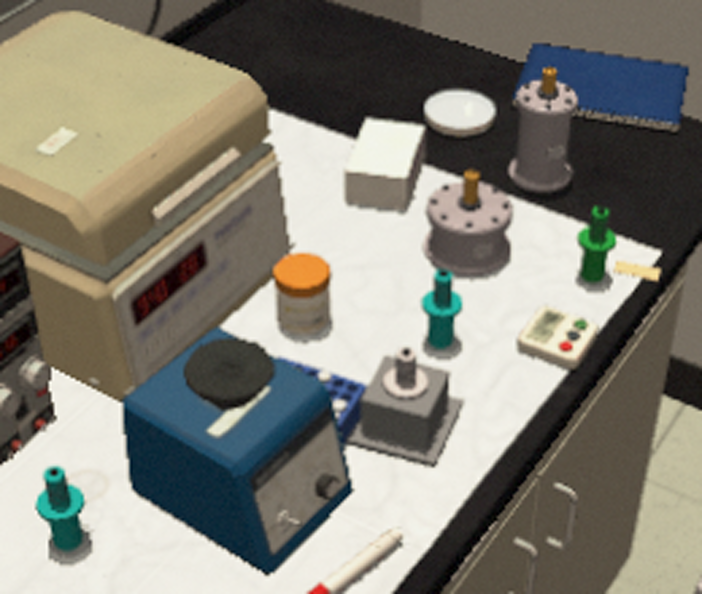

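```bash
cat >> h.py <<'E'
def shot(c,n=5):
    ps=[read_camera(c) for _ in range(n)]; p=ps[-1]; return p,np.mean([q["color"].astype(float) for q in ps],0)
def tri(rays):
    A=np.zeros((3,3));b=np.zeros(3)
    for o,d in rays: M=np.eye(3)-np.outer(d,d);A+=M;b+=M@o
    return np.linalg.solve(A,b)
E
python3 - <<'E'
from h import *
for c,(boxes) in {"top":dict(tall=(384,186,408,208),squat=(320,188,342,210)),"side":dict(tall=(322,130,345,150),squat=(292,170,316,190))}.items():
    p,im=shot(c); np.save(f"pics/{c}.npy",im)
    for k,(l,t,r,b) in boxes.items():
        w=im[t:b,l:r]; sat=np.clip((w[:,:,0]-w[:,:,2])-35,0,60) # brass: R>>B
        ys,xs=np.nonzero(sat); ww=sat[ys,xs]
        cx,cy=l+(xs*ww).sum()/ww.sum(),t+(ys*ww).sum()/ww.sum()
        print(c,k,len(xs),cx,cy,xs.min()+l,xs.max()+l,ys.min()+t,ys.max()+t)
        for z in ((.11,.13,.149) if k=="tall" else (.06,.099)): print("   z",z,onz(p,(cx,cy),z).round(4))
        if c=="side": print(sat.sum(1).round().tolist())
    if c=="top":
        for n in("gauge","stand"):
            m=masks_of(p,n); 
            for q in m:
                if q["bbox"][0]<260 and q["bbox"][0]>200:
                    u=np.argwhere(q["mask"]).mean(0)[::-1]; print(n,u,q["mask"].sum(),onz(p,u,.056).round(4),onz(p,u,.09).round(4))
    else:
        for q in masks_of(p,"gauge"):
            if 260<q["bbox"][0]<280:
                print(q["bbox"]); mm=q["mask"]
                for y in range(235,262): 
                    x=np.nonzero(mm[y])[0]; 
                    if len(x): print(y,x.min(),x.max())
print(proj(p,(.3,.1,.056)))
E
```

```text
top tall 20 396.90364422483015 196.49289684990734 395 399 195 198
   z 0.11 [ 0.5429 -0.3116  0.11  ]
   z 0.13 [ 0.5407 -0.3069  0.13  ]
   z 0.149 [ 0.5386 -0.3024  0.149 ]
top squat 16 333.0363408521303 197.54761904761904 331 335 196 199
   z 0.06 [ 0.5454 -0.1401  0.06  ]
   z 0.099 [ 0.5412 -0.1359  0.099 ]
gauge [238.64814815 226.80246914] 162 [0.4624 0.1282 0.056 ] [0.4607 0.1257 0.09  ]
stand [240.02409639 228.90210843] 664 [0.4564 0.1243 0.056 ] [0.4548 0.1218 0.09  ]
side tall 48 333.0541202399902 138.49675523448022 330 335 135 144
   z 0.11 [ 0.5553 -0.3417  0.11  ]
   z 0.13 [ 0.5416 -0.311   0.13  ]
   z 0.149 [ 0.5286 -0.2817  0.149 ]
[0.0, 0.0, 0.0, 0.0, 0.0, 198.0, 300.0, 238.0, 153.0, 149.0, 153.0, 151.0, 148.0, 121.0, 23.0, 0.0, 0.0, 0.0, 0.0, 0.0]
side squat 68 304.07637579290247 177.74129950282872 301 307 173 185
   z 0.06 [ 0.5599 -0.172   0.06  ]
   z 0.099 [ 0.5345 -0.123   0.099 ]
[0.0, 0.0, 0.0, 176.0, 332.0, 334.0, 241.0, 154.0, 163.0, 158.0, 154.0, 158.0, 160.0, 160.0, 127.0, 14.0, 0.0, 0.0, 0.0, 0.0]
[274.8, 240.0, 290.0, 259.6]
240 278 281
241 277 282
242 277 283
243 276 283
244 276 283
245 276 283
246 275 283
247 274 284
248 273 285
249 272 286
250 272 286
251 272 287
252 272 287
253 272 286
254 272 286
255 273 285
256 275 284
257 277 282
[342.66653399 269.17247678]
```

```bash
cat >> h.py <<'E'
from scipy.ndimage import map_coordinates
from scipy.optimize import minimize
def circfit(p,im,x0,y0,z,r,dr=.004,sgn=1,arc=(0,360)):
    g=im.mean(2); a=np.radians(np.arange(*arc,4))
    def smp(x,y,r): 
        uv=np.array([proj(p,(x+r*np.cos(t),y+r*np.sin(t),z)) for t in a]); return map_coordinates(g,[uv[:,1],uv[:,0]],order=1)
    f=lambda v:-sgn*np.median(np.clip(sgn*(smp(v[0],v[1],r-dr)-smp(v[0],v[1],r+dr)),-60,60))*sgn - np.mean(np.clip(sgn*(smp(v[0],v[1],r-dr)-smp(v[0],v[1],r+dr)),-60,60))
    best=min((f((x0+i,y0+j)),x0+i,y0+j) for i in np.arange(-.01,.0101,.0025) for j in np.arange(-.01,.0101,.0025))
    s=minimize(f,best[1:],method="Nelder-Mead",options=dict(initial_simplex=[best[1:],(best[1]+.001,best[2]),(best[1],best[2]+.001)]))
    return s.x.round(4),round(s.fun,1)
E
python3 - <<'E'
from h import *
for c in("top","side"):
    p=read_camera(c); im=np.load(f"pics/{c}.npy")
    print(c,"flange",circfit(p,im,.460,.126,.056,.0205,.003))
    print(c,"lid",circfit(p,im,.540,-.307,.11,.035,.003))
    print(c,"squatlid",circfit(p,im,.543,-.138,.06,.046,.003))
p=read_camera("side"); 
for X in((.54,-.307,.11),(.54,-.307,.14),(.54,-.307,.149),(.54,-.307,.159)): print(X,proj(p,X))
for X in((.46,.126,.056),(.46,.126,.09),(.46,.126,.093)): print(X,proj(p,X))
E
```

```text
top flange (array([0.4601, 0.1276]), np.float64(-44.9))
top lid (array([ 0.5403, -0.3074]), np.float64(-117.9))
top squatlid (array([ 0.5522, -0.1355]), np.float64(-5.3))
side flange (array([0.4599, 0.1266]), np.float64(-105.0))
side lid (array([ 0.539 , -0.3048]), np.float64(-109.4))
side squatlid (array([ 0.5398, -0.1379]), np.float64(-42.2))
(0.54, -0.307, 0.11) [332.39467196 144.86917719]
(0.54, -0.307, 0.14) [333.19825451 136.35334771]
(0.54, -0.307, 0.149) [333.44185674 133.76215239]
(0.54, -0.307, 0.159) [333.71389155 130.86312388]
(0.46, 0.126, 0.056) [279.86551164 250.61920226]
(0.46, 0.126, 0.09) [280.15023129 240.43036892]
(0.46, 0.126, 0.093) [280.17584122 239.51389289]
```

Emit:
drive_tool([
  [0,0,4.885,0,0,0,1],
  [0,0,4.885,0,0,0,1],
  [0,0,4.885,0,0,0,1],
  [0,0,0,0.03,-0.028,0,1],
  [0,0,0,0.03,-0.028,0,1],
  [0,0,0,0.03,-0.028,0,1],
  [0,0,0,0.03,-0.028,0,1],
  [0,0,0,0.03,-0.028,0,1],
])

```text
time: 2.27
tool_pos: [0.3217, -0.5117, 0.2314]
tcp_rot: [3.141, -0.001, 0.0]
wrist_force: [1.0, -0.3, -0.0]
width: 0.999
grip_force: 0.0
```

Emit:
drive_tool([
  [0,0,0,0.0174,-0.0375,0,0.7],
  [0,0,0,0.0174,-0.0375,0,0.7],
  [0,0,0,0.0174,-0.0375,0,0.7],
  [0,0,0,0.0174,-0.0375,0,0.7],
  [0,0,0,0.0174,-0.0375,0,0.7],
  [0,0,0,0.0174,-0.0375,0,0.7],
  [0,0,0,0.0174,-0.0375,0,0.7],
  [0,0,0,0.0174,-0.0375,0,0.7],
])

```text
time: 2.93
tool_pos: [0.4605, -0.2112, 0.2317]
tcp_rot: [3.141, -0.0, 0.001]
wrist_force: [0.7, 0.9, 0.4]
width: 0.699
grip_force: 0.0
```

Emit:
drive_tool([
  [0,0,0,0,-0.0412,0,0.7],
  [0,0,0,0,-0.0412,0,0.7],
  [0,0,0,0,-0.0412,0,0.7],
  [0,0,0,0,-0.0412,0,0.7],
  [0,0,0,0,-0.0412,0,0.7],
  [0,0,0,0,-0.0412,0,0.7],
  [0,0,0,0,-0.0412,0,0.7],
  [0,0,0,0,-0.0412,0,0.7],
])

```text
time: 3.6
tool_pos: [0.4596, 0.1186, 0.2318]
tcp_rot: [-3.141, -0.0, -0.002]
wrist_force: [2.1, -0.6, 0.2]
width: 0.701
grip_force: 0.0
```

Emit:
drive_tool([
  [0,0,0,0,-0.01,0.03,0.7],
  [0,0,0,0,0,0.03,0.7],
  [0,0,0,0,0,0.03,0.6],
  [0,0,0,0,0,0.02,0.6],
  [0,0,0,0,0,0,0.6],
])

```text
time: 4.02
tool_pos: [0.4558, 0.126, 0.1165]
tcp_rot: [3.14, 0.001, -0.014]
wrist_force: [-0.5, -0.3, -0.3]
width: 0.597
grip_force: 0.0
```

Emit:
drive_tool([
  [0,0,0,0,0,0,0.6],
  [0,0,0,0,0,0,0.6],
])

```text
time: 4.18
tool_pos: [0.4611, 0.1267, 0.1227]
tcp_rot: [-3.141, 0.0, -0.003]
wrist_force: [0.9, 0.8, 0.4]
width: 0.599
grip_force: 0.0
```

Run:
```python
from h import *
s=status.read_state(); print(s["q"].round(3),s["tool_pos"],s["tcp_rot"])
p=read_camera("side"); cv2.imwrite("pics/c.png",cv2.resize(p["color"][150:300,190:370,::-1],None,fx=4,fy=4,interpolation=cv2.INTER_CUBIC))
```

```text
[ 0.216 -0.015  2.127 -0.     1.027  1.787] [0.46111333 0.12670783 0.12274927] [-3.14113859e+00  3.78297248e-04 -3.26820387e-03]
```

View pics/c.png

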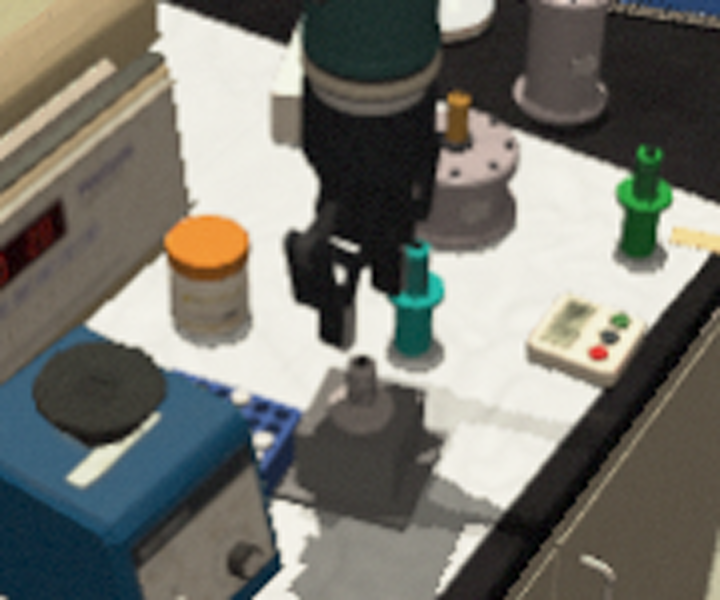

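Emit:
drive_tool([
  [0,0,0,-0.001,0,0.02,0.6],
  [0,0,0,0,0,0.02,0.6],
  [0,0,0,0,0,0.02,0.6],
  [0,0,0,0,0,0.002,0.6],
  [0,0,0,0,0,0,0.6],
  [0,0,0,0,0,0,0.4],
], force=30)

```text
time: 4.73
tool_pos: [0.4605, 0.1268, 0.0611]
tcp_rot: [-3.141, 0.0, -0.004]
wrist_force: [0.6, 0.0, 0.5]
width: 0.475
grip_force: 0.0
```

Emit:
drive_tool([
  [0,0,0,0,0,0,0.3],
  [0,0,0,0,0,0,0.25],
  [0,0,0,0,0,0,0.2],
  [0,0,0,0,0,0,0.1],
  [0,0,0,0,0,0,0.1],
  [0,0,0,0,0,0,0.1],
])

```text
time: 5.23
tool_pos: [0.4602, 0.1268, 0.0608]
tcp_rot: [-3.141, -0.0, -0.004]
wrist_force: [-0.3, -1.0, 5.9]
width: 0.197
grip_force: 29.2
```

Emit:
drive_tool([
  [0,0,0,0,0,0,0.1],
  [0,0,0,0,0,0,0.1],
  [0,0,0,0,0,0,0.1],
  [0,0,0,0,0,-0.008,0.1],
  [0,0,0,0,0,-0.012,0.1],
  [0,0,0,0,0,-0.015,0.1],
  [0,0,0,0,0,-0.015,0.1],
  [0,0,0,0,0,-0.015,0.1],
], force=90)

```text
time: 5.9
tool_pos: [0.4583, 0.1265, 0.1247]
tcp_rot: [3.141, 0.0, -0.002]
wrist_force: [0.6, -0.1, -2.3]
width: 0.172
grip_force: 87.8
```

Emit:
drive_tool([
  [0,0,0,0,0,-0.03,0.1],
  [0,0,0,0,0,-0.03,0.1],
  [0,0,0,0,0,-0.03,0.1],
  [0,0,0,0,0,-0.03,0.1],
  [0,0,0,0,0,-0.02,0.1],
  [0,0,0,0,0,0,0.1],
])

```text
time: 6.4
tool_pos: [0.4616, 0.1272, 0.2701]
tcp_rot: [-3.139, -0.0, -0.014]
wrist_force: [0.9, 0.9, -0.7]
width: 0.179
grip_force: 87.8
```

Run:
```python
from h import *
s=status.read_state(); t=s["tool_pos"]; print(t,s["wrist_force"],s["tcp_rot"],s["width"])
p,im=shot("side",3); cv2.imwrite("pics/d.png",cv2.resize(im[130:280,190:370,::-1],None,fx=4,fy=4,interpolation=cv2.INTER_CUBIC))
for dz in (0,.002,.004,.006): print(dz,circfit(p,im,t[0],t[1],t[2]-.002-dz,.0205,.003))
```

```text
[0.46160298 0.12723248 0.2700714 ] [ 0.85989386  0.89606453 -0.71026056] [-3.13946531e+00 -1.57177944e-04 -1.43960324e-02] 0.17885731960870976
0 (array([0.4698, 0.1328]), np.float64(7.4))
0.002 (array([0.4712, 0.1304]), np.float64(7.3))
0.004 (array([0.4397, 0.1223]), np.float64(-24.6))
0.006 (array([0.441 , 0.1199]), np.float64(-24.7))[ WARN:0@10.832] global loadsave.cpp:1063 imwrite_ Unsupported depth image for selected encoder is fallbacked to CV_8U.
```

View pics/d.png

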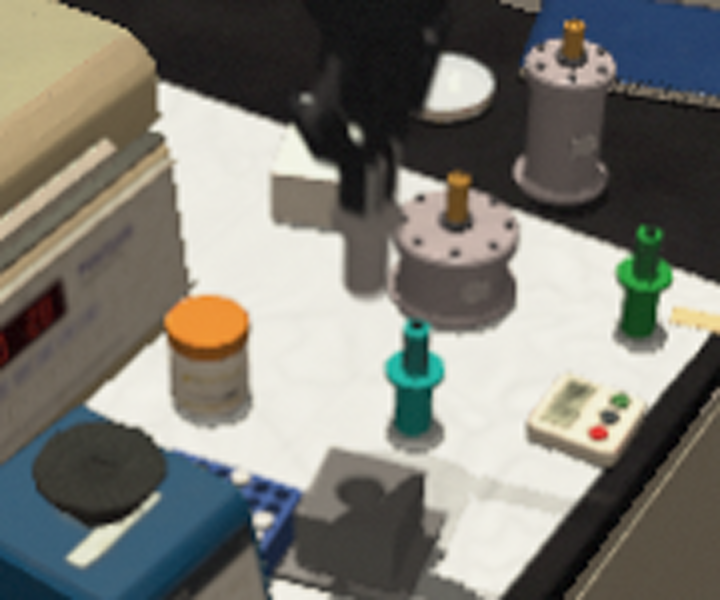

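Emit:
drive_tool([
  [0,0,0,0.007,0.015,0,0.1],
  [0,0,0,0.007,0.03,0,0.1],
  [0,0,0,0.007,0.036,0,0.1],
  [0,0,0,0.007,0.036,0,0.1],
  [0,0,0,0.007,0.036,0,0.1],
  [0,0,0,0.007,0.036,0,0.1],
  [0,0,0,0.007,0.036,0,0.1],
  [0,0,0,0.007,0.036,0,0.1],
])

```text
time: 7.22
tool_pos: [0.5133, -0.1357, 0.2612]
tcp_rot: [-3.14, 0.0, 0.008]
wrist_force: [0.3, -0.3, -2.4]
width: 0.174
grip_force: 88.1
```

Emit:
drive_tool([
  [0,0,0,0.006,0.036,0,0.1],
  [0,0,0,0.006,0.036,0,0.1],
  [0,0,0,0.006,0.036,0,0.1],
  [0,0,0,0.005,0.036,0,0.1],
  [0,0,0,0,0.02,0,0.1],
  [0,0,0,0,0.008,0,0.1],
  [0,0,0,0,0,0,0.1],
  [0,0,0,0,0,0,0.1],
])

```text
time: 7.88
tool_pos: [0.537, -0.3054, 0.262]
tcp_rot: [-3.139, 0.001, 0.005]
wrist_force: [0.1, -0.6, -2.7]
width: 0.177
grip_force: 88.2
```

Emit:
drive_tool([
  [0,0,0,0,0,0.02,0.1],
  [0,0,0,0,0,0.02,0.1],
  [0,0,0,0,0,0.01,0.1],
  [0,0,0,0,0,0,0.1],
  [0,0,0,0,0,0,0.1],
  [0,0,0,0,0,0,0.1],
])

```text
time: 8.38
tool_pos: [0.5386, -0.3059, 0.2154]
tcp_rot: [3.141, 0.001, 0.002]
wrist_force: [-0.3, 0.3, -1.0]
width: 0.176
grip_force: 88.2
```

Run:
```python
from h import *
s=status.read_state(); t=s["tool_pos"]; print(t,s["wrist_force"],s["tcp_rot"],s["torque"])
p,im=shot("side",4); np.save("pics/e.npy",im); cv2.imwrite("pics/e.png",cv2.resize(im[70:190,260:400,::-1].astype("uint8"),None,fx=5,fy=5,interpolation=cv2.INTER_CUBIC))
for m in masks_of(p,"gauge"):
    if m["score"]>.3: print(m["score"],m["bbox"])
print("mouth pred",proj(p,t-[0,0,.0568]),"flange",proj(p,t-[0,0,.008]), "stem .139",proj(p,(.5397,-.306,.139)))
```

```text
[ 0.53859736 -0.30593377  0.21535698] [-0.2651514   0.28391612 -0.99132362] [3.14102597e+00 1.49215923e-03 1.89323054e-03] [-0.01266298  0.02259485 -0.00822768]
0.93 [146.7, 284.5, 159.3, 312.6]
0.62 [331.0, 117.0, 343.5, 133.7]
0.55 [286.0, 213.3, 301.0, 239.5]
0.52 [344.8, 183.9, 360.4, 215.9]
mouth pred [333.96123739 131.27596795] flange [335.31527801 116.82101912] stem .139 [333.11048817 136.81126784]
```

View pics/e.png

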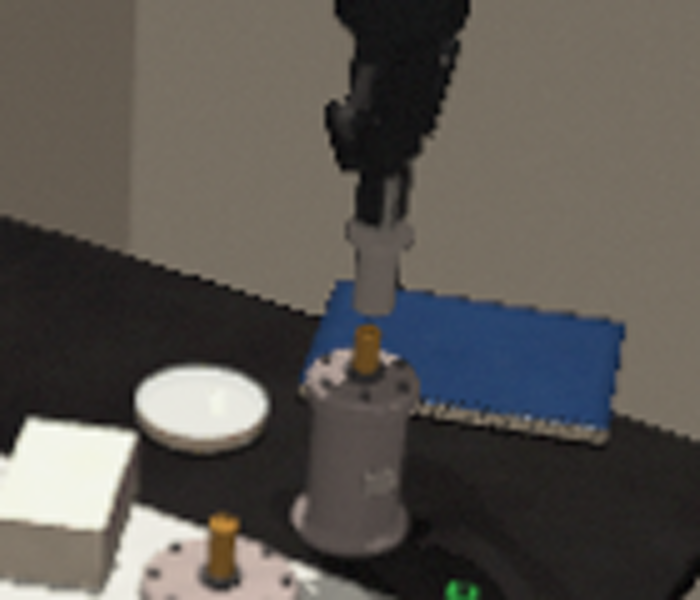

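Run:
```python
from h import *
im=np.load("pics/e.npy"); p=read_camera("side"); t=status.read_state()["tool_pos"]
def cross(v,lev):
    i=np.nonzero(v>lev)[0]; a,b=i[0],i[-1]
    return a-1+(lev-v[a-1])/(v[a]-v[a-1]), b+(v[b]-lev)/(v[b]-v[b+1])
for y in range(126,132):
    v=-(im[y,326:345,2]-im[y,326:345,0]); l,r=cross(v,(v.max()+np.median(v[:4]))/2); 
    print(y,v.round().astype(int).tolist(),round(326+(l+r)/2,2),round(r-l,2))
for y in range(135,144):
    v=im[y,326:342,0]-im[y,326:342,2]; l,r=cross(v,v.max()/2-5); print(y,v.round().astype(int).tolist(),round(326+(l+r)/2,2),round(r-l,2))
for z in(.11,.12,.13,.14,.16,.17,.18): print(z,proj(p,(t[0],t[1],z)).round(2))
```

```text
Traceback (most recent call last):
IndexError: index 19 is out of bounds for axis 0 with size 19
```

Run:
```python
from h import *
im=np.load("pics/e.npy"); p=read_camera("side"); t=status.read_state()["tool_pos"]
for y in range(122,133):
    print(y,"B-R",(im[y,326:345,2]-im[y,326:345,0]).round().astype(int).tolist(),"G",im[y,326:345,1].round().astype(int).tolist())
for y in range(135,145):
    v=np.clip(im[y,326:342,0]-im[y,326:342,2]-10,0,None); print(y,v.round().astype(int).tolist(),round(326+(v*np.arange(16)).sum()/v.sum(),2))
for z in(.11,.12,.13,.14,.16,.17,.18): print(z,proj(p,(t[0],t[1],z)).round(2))
```

```text
122 B-R [-21, -20, -21, -21, -20, -10, -12, -14, -14, -14, -13, -13, -13, -14, -20, -20, -20, -20, -21] G [112, 111, 113, 110, 111, 68, 83, 87, 90, 89, 89, 88, 88, 84, 110, 110, 112, 112, 112]
123 B-R [-21, -21, -21, -21, -21, -13, -13, -14, -14, -13, -14, -14, -14, -10, -20, -21, -20, -21, -21] G [111, 111, 111, 109, 111, 76, 84, 86, 89, 90, 92, 89, 86, 74, 110, 111, 112, 111, 113]
124 B-R [-21, -20, -20, -22, -20, -12, -12, -12, -14, -14, -14, -12, -12, -10, -21, -21, -22, -21, -20] G [110, 113, 111, 110, 110, 78, 86, 89, 90, 89, 90, 90, 86, 63, 110, 113, 110, 111, 112]
125 B-R [-20, -21, -20, -20, -20, -12, -13, -14, -13, -13, -13, -13, -13, -9, -21, -21, -21, -21, -21] G [111, 111, 112, 113, 111, 81, 83, 88, 90, 92, 91, 90, 86, 60, 110, 110, 110, 110, 111]
126 B-R [-21, 25, 39, 38, 27, -10, -13, -13, -14, -13, -13, -14, -12, -6, -21, -22, -21, -20, -21] G [110, 66, 64, 64, 67, 80, 86, 90, 90, 90, 90, 90, 84, 45, 111, 113, 112, 111, 112]
127 B-R [-21, 42, 60, 63, 45, -8, -13, -13, -13, -13, -14, -14, -12, 4, -4, -20, -21, -20, -21] G [113, 66, 60, 65, 68, 80, 86, 89, 90, 91, 92, 8
[... 1000 characters left out ...]
, 0, 0] 333.13
137 [0, 0, 0, 0, 0, 37, 63, 76, 69, 59, 0, 0, 0, 0, 0, 0] 333.17
138 [0, 0, 0, 0, 0, 37, 59, 62, 60, 57, 0, 0, 0, 0, 0, 0] 333.16
139 [0, 0, 0, 0, 0, 39, 60, 62, 59, 55, 0, 0, 0, 0, 0, 0] 333.11
140 [0, 10, 15, 15, 24, 46, 60, 62, 61, 46, 0, 0, 0, 0, 0, 0] 332.21
141 [8, 13, 15, 13, 21, 48, 61, 62, 60, 45, 14, 14, 13, 0, 0, 0] 332.57
142 [12, 15, 14, 4, 23, 54, 60, 64, 61, 38, 6, 12, 3, 0, 0, 0] 332.23
143 [14, 15, 9, 0, 12, 49, 59, 59, 58, 24, 0, 2, 2, 0, 0, 0] 331.97
144 [15, 15, 12, 0, 0, 6, 36, 40, 23, 0, 0, 1, 2, 1, 1, 2] 331.5
0.11 [332.86 145.09]
0.12 [333.13 142.27]
0.13 [333.4  139.43]
0.14 [333.67 136.57]
0.16 [334.21 130.79]
0.17 [334.49 127.87]
0.18 [334.77 124.92]
```

Emit:
drive_tool([
  [0,0,0,0.001,0,0.004,0.1],
  [0,0,0,0,0,0.004,0.1],
  [0,0,0,0,0,0.004,0.1],
  [0,0,0,0,0,0.002,0.1],
  [0,0,0,0,0,0,0.1],
  [0,0,0,0,0,0,0.1],
])

```text
time: 9.23
tool_pos: [0.5388, -0.3063, 0.1998]
tcp_rot: [-3.141, -0.0, 0.001]
wrist_force: [-0.3, 0.4, -2.0]
width: 0.172
grip_force: 88.2
```

Emit:
drive_tool([
  [0,0,0,0,0,0.001,0.1],
  [0,0,0,0,0,0.001,0.1],
  [0,0,0,0,0,0.001,0.1],
  [0,0,0,0,0,0.001,0.1],
  [0,0,0,0,0,0,0.1],
])

```text
time: 9.65
tool_pos: [0.5395, -0.3067, 0.1966]
tcp_rot: [3.141, 0.0, 0.002]
wrist_force: [1.3, -0.9, -0.5]
width: 0.172
grip_force: 88.2
```

Emit:
drive_tool([
  [0,0,0,0,0,0.001,0.1],
  [0,0,0,0,0,0.001,0.1],
  [0,0,0,0,0,0.001,0.1],
  [0,0,0,0,0,0,0.1],
])

```text
time: 9.98
tool_pos: [0.5395, -0.3068, 0.1936]
tcp_rot: [3.141, 0.0, 0.002]
wrist_force: [2.2, -2.3, -0.9]
width: 0.171
grip_force: 88.2
```

Emit:
drive_tool([
  [0,0,0,0,0,0.001,0.1],
  [0,0,0,0,0,0.001,0.1],
  [0,0,0,0,0,0.001,0.1],
  [0,0,0,0,0,0,0.1],
])

```text
time: 10.32
tool_pos: [0.5395, -0.3068, 0.1909]
tcp_rot: [3.141, 0.0, 0.002]
wrist_force: [2.0, -1.4, 2.2]
width: 0.174
grip_force: 88.6
```

Emit:
drive_tool([
  [0,0,0,0.0005,0.0005,0,0.1],
  [0,0,0,0,0,0,0.1],
  [0,0,0,0,0,0,0.1],
])

```text
time: 10.57
tool_pos: [0.5396, -0.3069, 0.1906]
tcp_rot: [3.142, 0.0, 0.001]
wrist_force: [2.1, -0.1, 3.5]
width: 0.173
grip_force: 88.6
```

Emit:
drive_tool([
  [0,0,0,0,0,0.001,0.1],
  [0,0,0,0,0,0.001,0.1],
  [0,0,0,0,0,0,0.1],
  [0,0,0,0,0,0,0.1],
])

```text
time: 10.9
tool_pos: [0.5396, -0.3069, 0.1884]
tcp_rot: [3.142, 0.0, 0.001]
wrist_force: [1.7, -0.0, 4.7]
width: 0.173
grip_force: 88.6
```

Run:
```python
from h import *
p,im=shot("side",2); cv2.imwrite("pics/f.png",cv2.resize(im[90:170,290:380,::-1].astype("uint8"),None,fx=7,fy=7,interpolation=cv2.INTER_CUBIC))
s=status.read_state();print(s["wrist_force"],s["tool_pos"])
for z in(.11,.118,.14): print(z,proj(p,(.5397,-.306,z)).round(2))
```

```text
[1.9742166  0.25575381 4.44794183] [ 0.53960364 -0.30691476  0.18841077]
0.11 [332.33 145.04]
0.118 [332.55 142.79]
0.14 [333.14 136.52]
```

View pics/f.png

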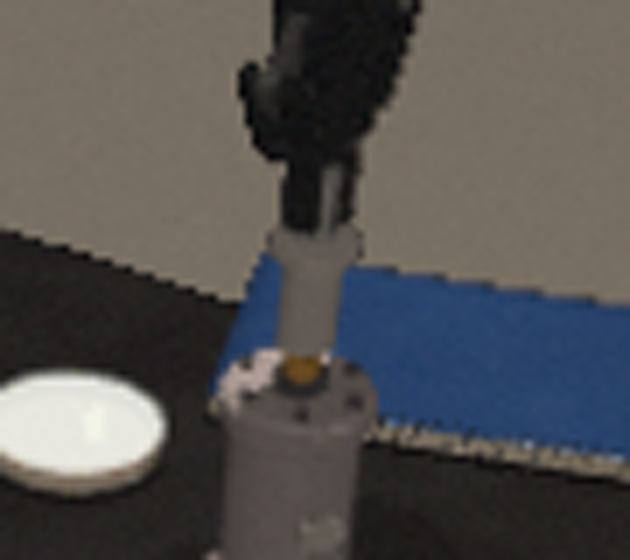

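Emit:
drive_tool([
  [0,0,0,0.0004,0,0.001,0.1],
  [0,0,0,0,0,0.001,0.1],
  [0,0,0,0,0,0.001,0.1],
  [0,0,0,0,0,0,0.1],
])

```text
time: 11.33
tool_pos: [0.5398, -0.3069, 0.1857]
tcp_rot: [3.142, 0.0, -0.0]
wrist_force: [0.2, 0.2, 5.6]
width: 0.173
grip_force: 88.6
```

Emit:
drive_tool([
  [0,0,0,0,0,0.001,0.1],
  [0,0,0,0,0,0.001,0.1],
  [0,0,0,0,0,0,0.1],
])

```text
time: 11.58
tool_pos: [0.5399, -0.3069, 0.1841]
tcp_rot: [3.141, 0.0, 0.0]
wrist_force: [1.0, -0.2, 7.3]
width: 0.177
grip_force: 88.7
```

Emit:
drive_tool([
  [0,0,0,0,0,0.001,0.1],
  [0,0,0,0,0,0.001,0.1],
  [0,0,0,0,0,0,0.1],
])

```text
time: 11.83
tool_pos: [0.5399, -0.307, 0.1821]
tcp_rot: [3.141, 0.0, 0.0]
wrist_force: [0.4, 1.0, 8.7]
width: 0.175
grip_force: 88.7
```

Emit:
drive_tool([
  [0,0,0,0,0,0.001,0.1],
  [0,0,0,0,0,0,0.1],
  [0,0,0,0,0,0,0.1],
])

```text
time: 12.08
tool_pos: [0.5399, -0.307, 0.1812]
tcp_rot: [3.141, 0.0, 0.0]
wrist_force: [0.6, -0.1, 9.3]
width: 0.175
grip_force: 88.7
```

Emit:
drive_tool([
  [0,0,0,0,0,0.001,0.1],
  [0,0,0,0,0,0,0.1],
  [0,0,0,0,0,0,0.1],
])

```text
time: 12.33
tool_pos: [0.54, -0.307, 0.1806]
tcp_rot: [3.141, 0.0, 0.001]
wrist_force: [1.1, 0.4, 9.4]
width: 0.177
grip_force: 89.0
```

Emit:
drive_tool([
  [0,0,0,0,0,0.001,0.1],
  [0,0,0,0,0,0,0.1],
  [0,0,0,0,0,0,0.1],
])

```text
time: 12.58
tool_pos: [0.5401, -0.307, 0.1801]
tcp_rot: [3.141, 0.0, 0.001]
wrist_force: [-0.9, 0.6, 12.2]
width: 0.176
grip_force: 89.3
```

Emit:
drive_tool([
  [0,0,0,0,0,0.001,0.1],
  [0,0,0,0,0,0,0.1],
  [0,0,0,0,0,0,0.1],
])

```text
time: 12.83
tool_pos: [0.5402, -0.307, 0.1797]
tcp_rot: [3.141, 0.0, 0.002]
wrist_force: [-1.1, 1.2, 14.5]
width: 0.175
grip_force: 89.6
```

Run:
```python
from h import *
f=[]
for i in range(3):
    read_camera("side"); s=status.read_state(); f.append(s["wrist_force"][2])
print(f,s["tool_pos"])
```

```text
[np.float64(13.814426145586237), np.float64(13.3743939613629), np.float64(14.003024491112335)] [ 0.54021891 -0.30701148  0.17963744]
```

Emit:
drive_tool([
  [0,0,0,0,0,0.001,0.1],
  [0,0,0,0,0,0,0.1],
  [0,0,0,0,0,0,0.1],
])

```text
time: 13.23
tool_pos: [0.5403, -0.3071, 0.1792]
tcp_rot: [3.141, 0.0, 0.002]
wrist_force: [-1.8, 1.5, 15.5]
width: 0.178
grip_force: 90.0
```

Emit:
drive_tool([
  [0,0,0,0,0,0.0004,0.1],
  [0,0,0,0,0,0,0.1],
  [0,0,0,0,0,0,0.1],
])

```text
time: 13.48
tool_pos: [0.5403, -0.3071, 0.179]
tcp_rot: [3.141, -0.0, 0.002]
wrist_force: [-1.5, 1.9, 16.1]
width: 0.173
grip_force: 90.1
```

Run:
```python
from h import *
f=[]
for i in range(4):
    read_camera("side"); s=status.read_state(); f.append(round(s["wrist_force"][2],1))
print(f,s["tool_pos"])
```

```text
[np.float64(16.7), np.float64(16.3), np.float64(15.8), np.float64(16.5)] [ 0.54034708 -0.30706697  0.17899902]
```

Emit:
drive_tool([
  [0,0,0,0,0,0.0008,0.1],
  [0,0,0,0,0,0,0.1],
  [0,0,0,0,0,0,0.1],
  [0,0,0,0,0,0,0.1],
  [0,0,0,0,0,0,0.1],
  [0,0,0,0,0,0,0.1],
  [0,0,0,0,0,0,0.1],
  [0,0,0,0,0,0,0.1],
])

```text
time: 14.35
tool_pos: [0.5404, -0.3071, 0.1786]
tcp_rot: [3.141, 0.0, 0.003]
wrist_force: [-2.9, 2.4, 18.6]
width: 0.173
grip_force: 90.3
```

Emit:
drive_tool([
  [0,0,0,0,0,0,0.1],
  [0,0,0,0,0,0,0.1],
  [0,0,0,0,0,0,0.1],
  [0,0,0,0,0,0,0.1],
  [0,0,0,0,0,0,0.1],
  [0,0,0,0,0,0,0.1],
  [0,0,0,0,0,0,0.1],
  [0,0,0,0,0,0,0.1],
])

```text
time: 15.02
tool_pos: [0.5404, -0.3071, 0.1786]
tcp_rot: [3.141, 0.0, 0.003]
wrist_force: [-2.0, 2.7, 17.5]
width: 0.174
grip_force: 90.3
```

Emit:
drive_tool([
  [0,0,0,0,0,0,0.1],
  [0,0,0,0,0,0,0.1],
  [0,0,0,0,0,0,0.1],
  [0,0,0,0,0,0,0.1],
  [0,0,0,0,0,0,0.1],
  [0,0,0,0,0,0,0.1],
])

```text
time: 15.52
tool_pos: [0.5404, -0.3071, 0.1786]
tcp_rot: [3.141, 0.0, 0.003]
wrist_force: [-2.1, 2.2, 19.1]
width: 0.174
grip_force: 90.3
```

Emit:
drive_tool([
  [0,0,0,0,0,-0.002,0.1],
  [0,0,0,0,0,-0.004,0.1],
  [0,0,0,0,0,-0.006,0.1],
  [0,0,0,0,0,-0.006,0.1],
  [0,0,0,0,0,-0.006,0.1],
  [0,0,0,0,0,-0.006,0.1],
  [0,0,0,0,0,-0.006,0.1],
  [0,0,0,0,0,-0.01,0.1],
])

```text
time: 16.18
tool_pos: [0.5382, -0.3059, 0.2193]
tcp_rot: [-3.139, 0.0, 0.007]
wrist_force: [-0.4, 0.7, -2.3]
width: 0.172
grip_force: 87.9
```

Emit:
drive_tool([
  [0,0,0,0,0,-0.02,0.1],
  [0,0,0,0,0,-0.02,0.1],
  [0,0,0,0,0,-0.01,0.1],
  [0,0,0,0,0,0,0.1],
  [0,0,0,0,0,0,0.1],
])

```text
time: 16.6
tool_pos: [0.54, -0.307, 0.2716]
tcp_rot: [3.141, 0.0, 0.001]
wrist_force: [-0.9, 0.2, -2.7]
width: 0.173
grip_force: 88.0
```

Run:
```python
from h import *
s=status.read_state();print(s["wrist_force"],s["tool_pos"],s["tcp_rot"],s["width"])
p,im=shot("side",2); cv2.imwrite("pics/g.png",cv2.resize(im[60:170,270:390,::-1].astype("uint8"),None,fx=5,fy=5,interpolation=cv2.INTER_CUBIC))
```

```text
[-0.91702813  0.23124824 -2.65241729] [ 0.53999881 -0.30701171  0.27157506] [3.14107100e+00 5.26863067e-05 1.19324490e-03] 0.17268512037604675
```

View pics/g.png

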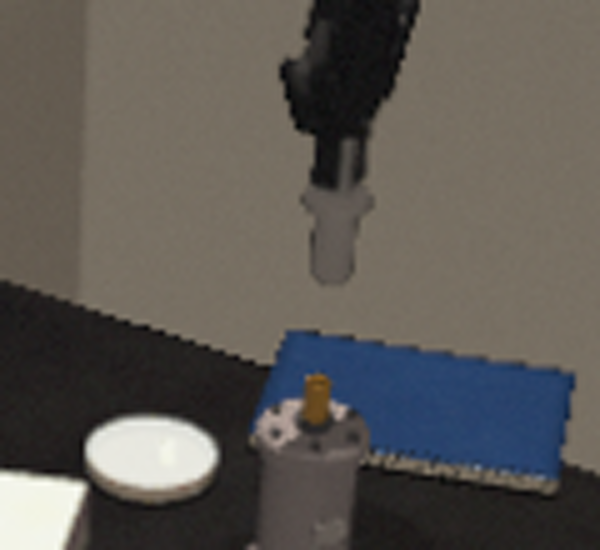

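Run:
```python
from h import *
for c in("top","side"):
    p,im=shot(c,4)
    print(c,[circfit(p,-im,.460,.126,.05,r,.003) for r in(.015,.016)])
```

```text
top [(array([0.4643, 0.1303]), np.float64(-27.5)), (array([0.463 , 0.1301]), np.float64(-28.0))]
side [(array([0.459 , 0.1274]), np.float64(-118.7)), (array([0.459, 0.127]), np.float64(-118.0))]
```

Emit:
drive_tool([
  [0,0,0,0,-0.015,0,0.1],
  [0,0,0,-0.007,-0.03,0,0.1],
  [0,0,0,-0.007,-0.036,0,0.1],
  [0,0,0,-0.007,-0.036,0,0.1],
  [0,0,0,-0.007,-0.036,0,0.1],
  [0,0,0,-0.007,-0.036,0,0.1],
  [0,0,0,-0.007,-0.036,0,0.1],
  [0,0,0,-0.007,-0.036,0,0.1],
])

```text
time: 17.77
tool_pos: [0.49, -0.0438, 0.2713]
tcp_rot: [-3.141, 0.0, -0.001]
wrist_force: [0.1, 0.5, -2.3]
width: 0.177
grip_force: 88.2
```

Emit:
drive_tool([
  [0,0,0,-0.007,-0.036,0,0.1],
  [0,0,0,-0.007,-0.036,0,0.1],
  [0,0,0,-0.007,-0.036,0,0.1],
  [0,0,0,-0.007,-0.036,0,0.1],
  [0,0,0,-0.003,-0.02,0,0.1],
  [0,0,0,0,-0.008,0,0.1],
  [0,0,0,0,0,0,0.1],
  [0,0,0,0,0,0,0.1],
])

```text
time: 18.43
tool_pos: [0.4598, 0.126, 0.2712]
tcp_rot: [3.141, 0.002, 0.0]
wrist_force: [-0.4, -0.8, -1.6]
width: 0.174
grip_force: 88.3
```

Emit:
drive_tool([
  [0,0,0,0,0,0.03,0.1],
  [0,0,0,0,0,0.03,0.1],
  [0,0,0,0,0,0.03,0.1],
  [0,0,0,0,0,0.02,0.1],
  [0,0,0,0,0,0.01,0.1],
  [0,0,0,0,0,0,0.1],
  [0,0,0,0,0,0,0.1],
  [0,0,0,0,0,0,0.1],
])

```text
time: 19.1
tool_pos: [0.4615, 0.1258, 0.1529]
tcp_rot: [-3.141, 0.001, -0.005]
wrist_force: [-0.0, -0.3, -1.9]
width: 0.173
grip_force: 88.3
```

Emit:
drive_tool([
  [0,0,0,-0.001,-0.001,0.015,0.1],
  [0,0,0,0,0,0.015,0.1],
  [0,0,0,0,0,0.008,0.1],
  [0,0,0,0,0,0,0.1],
  [0,0,0,0,0,0,0.1],
  [0,0,0,0,0,0,0.1],
])

```text
time: 19.6
tool_pos: [0.4599, 0.1273, 0.1144]
tcp_rot: [-3.141, -0.0, -0.003]
wrist_force: [0.5, 0.3, -3.2]
width: 0.176
grip_force: 88.3
```

Emit:
drive_tool([
  [0,0,0,0,0,0.003,0.1],
  [0,0,0,0,0,0.003,0.1],
  [0,0,0,0,0,0.003,0.1],
  [0,0,0,0,0,0.003,0.1],
  [0,0,0,0,0,0,0.1],
])

```text
time: 20.02
tool_pos: [0.4582, 0.1269, 0.1003]
tcp_rot: [3.141, 0.0, -0.002]
wrist_force: [-0.3, -0.1, -2.6]
width: 0.176
grip_force: 88.3
```

Emit:
drive_tool([
  [0,0,0,0,0,0.004,0.1],
  [0,0,0,0,0,0.004,0.1],
  [0,0,0,0,0,0.004,0.1],
  [0,0,0,0,0,0.004,0.1],
  [0,0,0,0,0,0.004,0.1],
  [0,0,0,0,0,0.004,0.1],
  [0,0,0,0,0,0.004,0.1],
  [0,0,0,0,0,0,0.1],
])

```text
time: 20.68
tool_pos: [0.4583, 0.1269, 0.0721]
tcp_rot: [3.141, -0.0, -0.002]
wrist_force: [0.1, -1.0, -1.8]
width: 0.172
grip_force: 88.3
```

Emit:
drive_tool([
  [0,0,0,0,0,0.003,0.1],
  [0,0,0,0,0,0.003,0.1],
  [0,0,0,0,0,0.002,0.1],
  [0,0,0,0,0,0.001,0.1],
  [0,0,0,0,0,0,0.1],
  [0,0,0,0,0,0,0.1],
])

```text
time: 21.18
tool_pos: [0.4588, 0.1271, 0.0641]
tcp_rot: [3.142, 0.0, -0.0]
wrist_force: [0.4, -1.2, -1.5]
width: 0.174
grip_force: 88.3
```

Emit:
drive_tool([
  [0,0,0,0,0,0.001,0.1],
  [0,0,0,0,0,0.001,0.1],
  [0,0,0,0,0,0.0005,0.1],
  [0,0,0,0,0,0,0.1],
  [0,0,0,0,0,0,0.1],
])

```text
time: 21.6
tool_pos: [0.4589, 0.1271, 0.0616]
tcp_rot: [-3.142, -0.0, 0.0]
wrist_force: [1.3, -0.8, -1.4]
width: 0.167
grip_force: 88.3
```

Emit:
drive_tool([
  [0,0,0,0,0,0.0007,0.1],
  [0,0,0,0,0,0.0007,0.1],
  [0,0,0,0,0,0,0.1],
  [0,0,0,0,0,0,0.1],
])

```text
time: 21.93
tool_pos: [0.459, 0.1271, 0.061]
tcp_rot: [3.142, 0.0, 0.0]
wrist_force: [-2.2, -1.1, 4.4]
width: 0.173
grip_force: 89.1
```

Emit:
drive_tool([
  [0,0,0,0,0,0,0.15],
  [0,0,0,0,0,0,0.18],
  [0,0,0,0,0,0,0.22],
  [0,0,0,0,0,0,0.3],
  [0,0,0,0,0,0,0.45],
  [0,0,0,0,0,0,0.6],
  [0,0,0,0,0,0,0.6],
  [0,0,0,0,0,0,0.6],
], force=20)

```text
time: 22.6
tool_pos: [0.4589, 0.1271, 0.0601]
tcp_rot: [-3.142, -0.0, -0.0]
wrist_force: [0.6, 0.2, 0.0]
width: 0.601
grip_force: 0.0
```

Emit:
drive_tool([
  [0,0,0,0,0,-0.01,0.6],
  [0,0,0,0,0,-0.03,0.6],
  [0,0,0,0,0,-0.04,0.6],
  [0,0,0,0,0,-0.04,0.6],
  [0,0,0,0,0,-0.04,0.6],
  [0,0,0,0,0,0,0.6],
  [0,0,0,0,0,0,0.6],
])

```text
time: 23.18
tool_pos: [0.4614, 0.1276, 0.2248]
tcp_rot: [-3.14, -0.0, -0.013]
wrist_force: [-0.2, 0.0, -0.5]
width: 0.596
grip_force: 0.0
```

Run:
```python
from h import *
s=status.read_state();print(s["wrist_force"],s["tool_pos"],s["time"])
p,im=shot("side",3); cv2.imwrite("pics/h.png",cv2.resize(im[180:300,210:370,::-1].astype("uint8"),None,fx=5,fy=5,interpolation=cv2.INTER_CUBIC))
print([circfit(p,im,.4595,.127,z,.0205,.003) for z in(.052,.056,.06,.064)])
for z in(.056,.09,.093,.1): print(z,proj(p,(.4595,.127,z)).round(1))
```

```text
[-0.18286401  0.03958176 -0.4716188 ] [0.46143496 0.12762543 0.22477785] 23.1833
[(array([0.4604, 0.1225]), np.float64(-46.0)), (array([0.4583, 0.1262]), np.float64(-46.3)), (array([0.4563, 0.1298]), np.float64(-46.5)), (array([0.4543, 0.1329]), np.float64(-46.4))]
0.056 [279.8 250.9]
0.09 [280.1 240.7]
0.093 [280.1 239.8]
0.1 [280.2 237.7]
```

View pics/h.png

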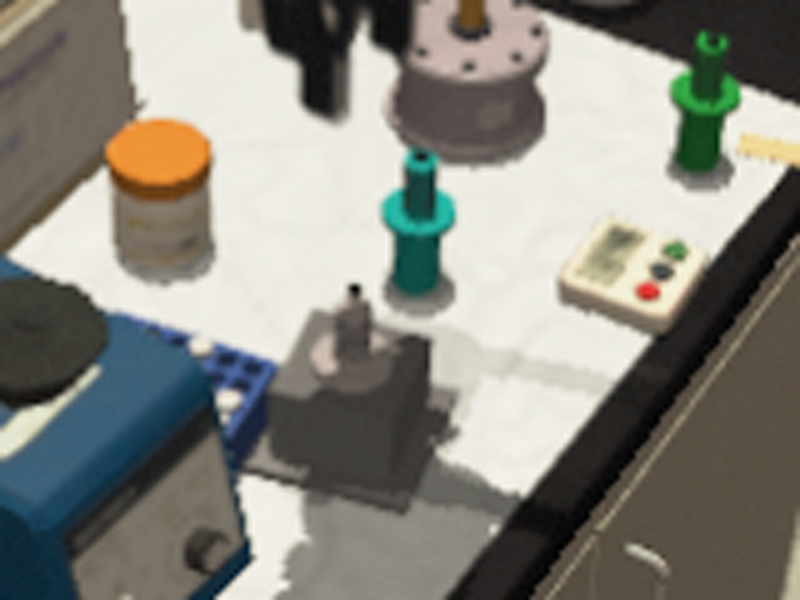

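```bash
python3 -c "
from workcell import workorder; print(workorder.finish_job())"
```

```text
the job is handed in; nothing more can be done
None
```

The aluminium gauge was pressed on the tall vessel's stem at about 20 N for nearly 2 s, then put back in its stand upright, flange home and released, with the rod standing out about 7 mm; the job was handed in about 23 s into the run, with no verdict returned.

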